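Gauge the gap of a sample press

TASK

Check the gap under the white sample press on the microscope bench: first pick or push the black specimen box out of the blade's straight run-in and leave it upright on the bench, well off to one side of it. Then slide the flat grey metal gauge blade, keeping it down on the bench, round nose first and straight into the gap under the press until its red line is level with the edge of the mouth, and leave it there. Do not disturb the glass dishes, the jar or the copper holder.

Things in the scene. Friction and masses are not known exactly. Their poses are not given: they have to be found in the camera images.
- press_mouth (a point): Middle of the mouth edge (front edge of the white roof) of the press, at bench height. +x goes level into the gap, +y across it, +z up. The gap is a straight channel on the bench itself: 104 mm wide, 14 mm high, 125 mm deep, open at both ends, no stop inside.
- press: White bridge-shaped press fixed to the bench; origin and axes as press_mouth. 164 mm wide, roof top 44 mm high, black knob (52 mm across, 68 mm behind the mouth) up to 68 mm. Before the mouth two aluminium guides, 14 mm high, 12 mm thick, flare outward from the sides of the gap at 25 degrees, reaching 31 mm forward and 133 mm apart at their ends.
- blade_centre (a point): Flat grey metal gauge blade: 160 mm long, 100 wide, 10 thick, about 0.36 kg; too wide to grasp, so it is pushed. Point: mid-length, mid-width, 5 mm up. +x to the nose: a half circle of 50 mm radius centred 30 mm ahead of the point, tip 80 mm ahead. Straight rear edge (yellow band) 80 mm behind it; centre of mass 5 mm behind it. It starts nose to the press, beyond the box, askew.
- blade_line (a point): Middle of the thin red line across the top of the blade, 30 mm behind the blade's centre and 110 mm behind its nose tip, 10 mm above the bench; same axes as the blade. It must come level with the mouth edge.
- blade: The same blade; the origin lies under its centre at bench height, axes as blade_centre.
- box_centre (a point): Black plastic specimen box with a white label and yellow stripe on top, 64 mm long (its x), 48 mm wide (its y), 36 mm high, 0.12 kg, standing in the blade's way in front of the press. The point is its centre, 18 mm up.
- specimen_box: The same box; origin under its centre.
- dishes_centre (a point): Two stacked clear petri dishes, 90 mm across, 33 mm high in all, bystander. Centre, half-way up.
- jar_centre (a point): Amber jar with white cap, 56 mm across, 75 mm high, bystander. Centre, half-way up.
- holder_centre (a point): Black and copper sample holder, 50 x 50 mm, 32 mm high (38 mm with its brass stud), bystander. Centre, half-way up.

How it is judged:
On the way:
1. the specimen box stands upright on the bench, released, its centre more than 80 mm to one side of the press's centre line, before the blade's nose enters the mouth ((y of box_centre in the frame of press_mouth above 0.08 m or y of box_centre in the frame of press_mouth below -0.08 m) and angle between box_centre's own z axis and vertical below 0.1 rad and height (world z) of box_centre below 0.026 m and linear speed of specimen_box below 0.02 m/s and not (contact force between specimen_box and the fingers above 0.05 N) and x of blade_centre in the frame of press_mouth below -0.08 m), for 0.2 s.
At the end, for the whole second after the job is handed in: The blade lies flat and at rest in the gap, nose inward, its red line within 4 mm of the mouth edge, within 4 mm of the centre line and square to it within 0.06 rad; the specimen box stands upright and at rest on the bench, released, its centre more than 80 mm to one side of the press's centre line (x of blade_line in the frame of press_mouth between -0.004 and 0.004 m and y of blade_line in the frame of press_mouth between -0.004 and 0.004 m and angle between the x axis of blade_line and the x axis of press_mouth, either way round below 0.06 rad and x of blade_centre in the frame of press_mouth above 0 m and angle between blade's own z axis and vertical below 0.05 rad and height (world z) of blade_line below 0.013 m and linear speed of blade below 0.01 m/s and (y of box_centre in the frame of press_mouth above 0.08 m or y of box_centre in the frame of press_mouth below -0.08 m) and angle between box_centre's own z axis and vertical below 0.1 rad and height (world z) of box_centre below 0.026 m and linear speed of specimen_box below 0.02 m/s and not (contact force between specimen_box and the fingers above 0.05 N)); the robot touches nothing.
It fails at once if the blade is lifted or stood up: its centre rises more than 20 mm off the bench (height (world z) of blade_centre above 0.025 m).
It fails at once if the dishes are moved more than 15 mm or tipped (distance of dishes_centre from where it was at the start of the episode above 0.015 m or angle between dishes_centre's own z axis and vertical above 0.3 rad).
It fails at once if the jar is moved more than 15 mm or tipped (distance of jar_centre from where it was at the start of the episode above 0.015 m or angle between jar_centre's own z axis and vertical above 0.3 rad).
It fails at once if the holder is moved more than 15 mm or tipped (distance of holder_centre from where it was at the start of the episode above 0.015 m or angle between holder_centre's own z axis and vertical above 0.3 rad).
It also fails if it takes over 67 s, if anything falls off the work surface, if the arm or the gripper's body presses on something with over 40 N, if the wrist force passes 120 N, or if a joint passes its speed limit or range.

ROBOT

A 6-joint arm with a two-finger parallel gripper is mounted at the origin on the work surface. World frame = base frame: x ahead of the robot, y to its left, z up, the work surface at z = 0. Lengths are in m, angles in rad, forces in N, time in s.
With the tool pointing down it reaches from about 0.4 to 0.825 m from the base axis. Payload 7 kg.
Tool frame: the origin (TCP) lies on the centre line of the jaws, within the pads' length; the fingertips stand 22 mm ahead of it and the grasp point (between the pads) lies 3 mm ahead of it; z points along the fingers, y is the line along which they close (so a half turn about z gives the same grasp; the last joint's range is limited). The gripper opens to 88 mm and grips with 3 to 60 N. Pads are 19 mm wide; open, the fingers measure 130 mm over their backs; the gripper's body (78 mm by 193 mm) begins 47 mm behind the grasp point.
Start: joints at [-0.909, 0.359, 0.012, 0, -1.224, -0.288], TCP at [0.246, -0.628, 0.249] pointing down, gripper open.
Joint ranges: [-3.07, 3.07], [-1.43, 2.12], [-1.02, 1.25], [-3.03, 1.67], [-3.05, -0], [-3.03, 3.03]. Speed limits (rad/s): [2.39, 2.39, 3.01, 3.14, 3.14, 3.14].

INTERFACE

Orientations are given as [roll, pitch, yaw] about the fixed x, y, z axes, in that order (R = Rz(yaw) Ry(pitch) Rx(roll)).
In Python, from station import monitor, viewer, order gives the robot as it stands. The module is installed in compiled form; this text tells all that it offers.
- The arm moves only by the tool servo_tool, never from a script. Its argument "targets" is a list of rows, each an object with "angular": the turn, a rotation vector about the tool's x, y, z in degrees, a list of three; "xyz": the shift along the tool's x, y, z in cm, a list of three; "claw": the finger opening in cm, from 0 to 8.76. A call has 1 to 20 rows; each row shifts and turns the commanded pose from where the row before left it, along the tool's axes as they then stand; what a row does not reach is not made up. A row lasts 1/10 s, in which the tool goes at most 50 mm and 8.59 degrees, less where a joint would pass 70% of its speed; a pose out of reach is approached as far as the arm can. A call is refused whole if a number of a shift passes 5 or a number of a turn 8.59, either way. A call with a gripper value outside its range is refused whole. The fingers move at their own pace and stop on an object; "force" is the grip in N (left out, the last holds). Time passes only in rows, so rows that do not move let the fingers close. It gives the time, the measured TCP pose, the force, the opening and the grip force at its end, in the units of the state.
- monitor.get_state(): the state, without advancing time (a new reading comes with each control period).
- viewer.grab_frame(name): name is "scene" or "top" or "wrist"; returns a dict with "color" (400x640x3 uint8, blue, green, red), "fovy" (degrees; the focal length in pixels is half the picture's height over the tangent of half this angle, whatever the lens; pixels are square), "cx", "cy" (the principal point, pixels), "R" (3x3) and "t" (3): a world point X has camera coordinates R X + t. Camera axes: x right, y down, z forward; pixel columns grow to the right and rows downward; lengths in m; the calibration is good to about 2 mm. A picture is of the moment at which its call begins. There is no depth.
- order.job_done(): hands the job in; it is judged then, once.
The state is a dict: "t": time; "q": joint angles; "qd": joint speeds; "joint_efforts": joint torques, N m; "eef_pos": TCP position; "ee_rot": TCP orientation; "force": force on the tool from outside, world axes, zero at the start; "moment": the same for the moment, N m; "width": finger opening in m; "gripper_force": force on a finger pad.
Only numpy, scipy, OpenCV 4.12 (cv2) and the standard library are available. Lean on these libraries where they do the work, as an engineer would, in place of code of your own. Each camera call takes 0.05 s, during which the arm holds its last target. There are 200 camera calls.

## Working session

There is one attempt and no reset: what is moved stays moved. The work goes in short steps, Python scripts to look and compute and a tool call to move; the robot and the scene stay as the last step left them, time stands still between calls to the robot, and variables do not carry over. Pictures are saved under pics/ and viewed, at most 10 in all, crops included, and the job is handed in when it is done.

Besides the shell and the picture viewer there is one more tool, called after "Request:" by a JSON object that holds its "op" and its "data", one argument or row to a line. servo_tool: Moves the arm, as the interface text tells. Its arguments: {"type":"object","properties":{"targets":{"type":"array"},"force":{"type":"number"}},"required":["targets"]}

```bash
mkdir -p pics; cat > h.py <<'E'
import numpy as np, cv2, pickle
from station import monitor, viewer, order
def grab(n,tag):
    f=viewer.grab_frame(n); cv2.imwrite(f'pics/{tag}.png',f['color']); pickle.dump(f,open(f'pics/{tag}.pkl','wb')); return f
def load(tag): return pickle.load(open(f'pics/{tag}.pkl','rb'))
def px2w(f,u,v,z):
    fl=f['color'].shape[0]/2/np.tan(np.radians(f['fovy'])/2)
    d=f['R'].T@np.array([(u-f['cx'])/fl,(v-f['cy'])/fl,1]); c=-f['R'].T@f['t']
    return c+d*(z-c[2])/d[2]
def w2px(f,X):
    fl=f['color'].shape[0]/2/np.tan(np.radians(f['fovy'])/2)
    p=f['R']@np.array(X)+f['t']; return np.array([f['cx'],f['cy']])+fl*p[:2]/p[2]
E
python3 - <<'E'
from h import *
f=grab('top','top0');g=grab('scene','scene0')
print(f['fovy'],-f['R'].T@f['t'],f['R']); print(monitor.get_state())
cv2.imwrite('pics/top0b.png',cv2.resize(f['color'],(800,500)))
E
```

```text
47.90423510660387 [0.44705713 0.0283734  0.93776045] [[-1.39627074e-02 -9.99899943e-01 -2.26873362e-03]
 [-9.88432656e-01  1.41451886e-02 -1.50999330e-01]
 [ 1.51016313e-01  1.34130940e-04 -9.88531262e-01]]
{'t': 0.1, 'q': array([-9.08869906e-01,  3.59318415e-01,  1.11546531e-02, -3.23112783e-04,
       -1.22407456e+00, -2.88106098e-01]), 'qd': array([-8.95677528e-05, -2.27533895e-03,  2.76452640e-03,  1.41851165e-03,
       -6.78987541e-04, -4.77546124e-04]), 'joint_efforts': array([ 3.48651702e-04, -5.84162843e+01,  2.93752706e+01,  7.01545045e+00,
        1.01451343e-02, -4.51615892e-05]), 'eef_pos': array([ 0.24633567, -0.62801847,  0.24771349]), 'ee_rot': array([ 3.14012377e+00, -1.18521989e-04, -2.76788226e+00]), 'force': array([-0.27131317, -0.00754613,  0.51340154]), 'moment': array([ 0.01002106,  0.01968456, -0.02598048]), 'gripper_force': 0.0, 'width': 0.08791947239206085}
```

View pics/top0.png

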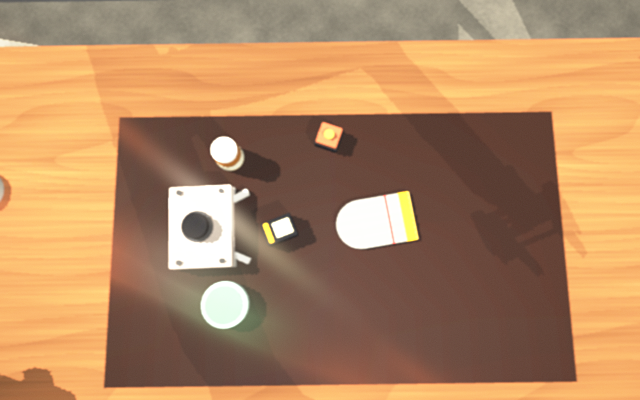

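View pics/scene0.png

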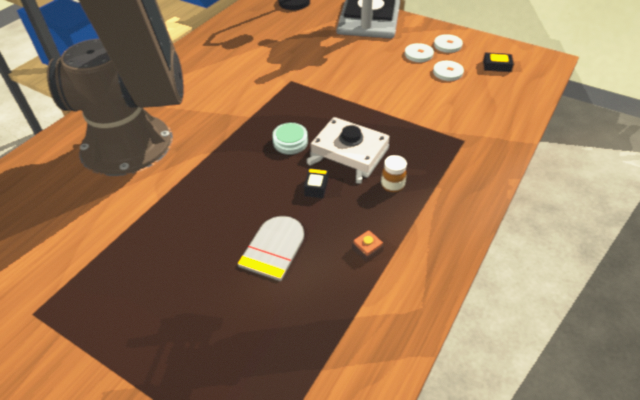

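The top view shows the press at about (203,227) with its mouth edge near column 235. The box is at (280,229), the blade at (380,221), the dishes at (225,305), the jar at (228,153) and the holder at (329,136). I'll enlarge it.

```bash
python3 - <<'E'
from h import *
f=load('top0')['color'][115:315,160:426]
cv2.imwrite('pics/c1.png',cv2.resize(f,None,fx=3,fy=3,interpolation=cv2.INTER_CUBIC))
E
```

```text
(no output)
```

View pics/c1.png

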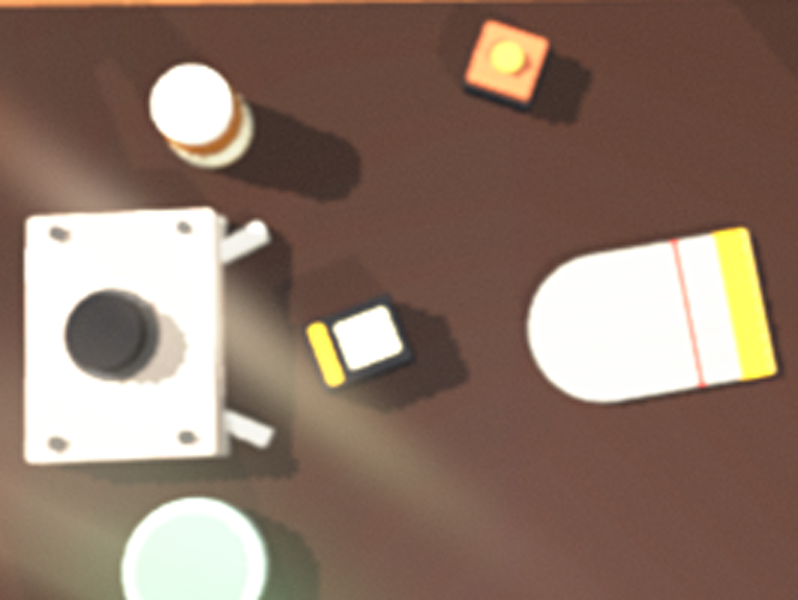

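```bash
cat >> h.py <<'E'
def c1(f,u,v,z,o=(160,115),s=3): return px2w(f,o[0]+(u+.5)/s-.5,o[1]+(v+.5)/s-.5,z)
E
python3 - <<'E'
from h import *
f=load('top0'); np.set_printoptions(precision=4,suppress=True)
for n,z,P in [('press',.044,[(25,215),(217,208),(221,457),(25,463)]),('guides',.014,[(268,225),(270,240),(275,432),(264,446)]),('knob',.068,[(105,334)]),('box',.036,[(306,322),(388,296),(412,355),(333,387)]),('line',.01,[(673,240),(703,386)]),('rear',.01,[(749,227),(777,375)]),('nose',.01,[(527,328)]),('dish',.033,[(195,570)]),('jar',.075,[(192,104)]),('holder',.032,[(508,62)])]:
    print(n,*[c1(f,*p,z)[:2] for p in P])
E
```

```text
press [0.6169 0.3411] [0.6198 0.2118] [0.4539 0.2065] [0.4518 0.3348]
guides [0.6131 0.1824] [0.6025 0.1809] [0.4704 0.1761] [0.4611 0.1834]
knob [0.5334 0.278 ]
box [0.5427 0.1525] [0.5595 0.0974] [0.5196 0.0815] [0.499  0.1342]
line [ 0.5992 -0.099 ] [ 0.4976 -0.1161]
rear [ 0.6076 -0.1523] [ 0.5044 -0.1671]
nose [0.5392 0.0037]
dish [0.381  0.2245]
jar [0.6837 0.2231]
holder [0.7223 0.0141]
```

Request:
{"op": "servo_tool", "data": {
  "targets": [
    {"angular":[0,0,-8.1],"xyz":[0,0,0],"claw":8.7},
    {"angular":[0,0,-8.1],"xyz":[0,0,0],"claw":8.7},
    {"angular":[0,0,-8.1],"xyz":[0,0,0],"claw":8.7},
    {"angular":[0,0,-8.1],"xyz":[0,0,0],"claw":8.7},
    {"angular":[0,0,-8.1],"xyz":[0,0,0],"claw":8.7},
    {"angular":[0,0,-8.1],"xyz":[0,0,0],"claw":8.7},
    {"angular":[0,0,-8.1],"xyz":[0,0,0],"claw":8.7},
    {"angular":[0,0,-8.1],"xyz":[0,0,0],"claw":8.7},
    {"angular":[0,0,-8.1],"xyz":[0,0,0],"claw":8.7},
    {"angular":[0,0,-8.1],"xyz":[0,0,0],"claw":8.7},
    {"angular":[0,0,-8.1],"xyz":[0,0,0],"claw":8.7},
    {"angular":[0,0,0],"xyz":[0,0,0],"claw":8.7}
  ]
}}

```text
t: 1.3
eef_pos: [0.2464, -0.6281, 0.248]
ee_rot: [3.141, 0.001, -1.211]
force: [0.5, -0.7, 0.0]
width: 0.0869
gripper_force: 0.0
```

Request:
{"op": "servo_tool", "data": {
  "targets": [
    {"angular":[0,0,0],"xyz":[-3.32,-2.92,0],"claw":8.7},
    {"angular":[0,0,0],"xyz":[-3.32,-2.92,0],"claw":8.7},
    {"angular":[0,0,0],"xyz":[-3.32,-2.92,0],"claw":8.7},
    {"angular":[0,0,0],"xyz":[-3.32,-2.92,0],"claw":8.7},
    {"angular":[0,0,0],"xyz":[-3.32,-2.92,0],"claw":8.7},
    {"angular":[0,0,0],"xyz":[-3.32,-2.92,0],"claw":8.7},
    {"angular":[0,0,0],"xyz":[-3.32,-2.92,0],"claw":8.7},
    {"angular":[0,0,0],"xyz":[-3.32,-2.92,0],"claw":8.7},
    {"angular":[0,0,0],"xyz":[-3.32,-2.92,0],"claw":8.7},
    {"angular":[0,0,0],"xyz":[-3.32,-2.92,0],"claw":8.7},
    {"angular":[0,0,0],"xyz":[-3.32,-2.92,0],"claw":8.7},
    {"angular":[0,0,0],"xyz":[-3.32,-2.92,0],"claw":8.7},
    {"angular":[0,0,0],"xyz":[-3.32,-2.92,0],"claw":8.7},
    {"angular":[0,0,0],"xyz":[-3.32,-2.92,0],"claw":8.7},
    {"angular":[0,0,0],"xyz":[-3.32,-2.92,0],"claw":8.7},
    {"angular":[0,0,0],"xyz":[-3.32,-2.92,0],"claw":8.7},
    {"angular":[0,0,0],"xyz":[-3.32,-2.92,0],"claw":8.7},
    {"angular":[0,0,0],"xyz":[-3.32,-2.92,0],"claw":8.7},
    {"angular":[0,0,0],"xyz":[0,0,0],"claw":8.7},
    {"angular":[0,0,0],"xyz":[0,0,0],"claw":8.7}
  ]
}}

```text
t: 3.3
eef_pos: [0.5291, 0.1164, 0.2479]
ee_rot: [3.14, -0.0, -1.215]
force: [-0.5, -1.2, -0.4]
width: 0.087
gripper_force: 0.0
```

```bash
python3 - <<'E'
from h import *
f=grab('wrist','w0'); s=monitor.get_state(); print(s['eef_pos'],s['ee_rot'],s['t'],s['q'])
cv2.imwrite('pics/w0b.png',cv2.resize(f['color'],(800,500),interpolation=cv2.INTER_CUBIC))
E
```

```text
[0.5288437  0.11551468 0.24805849] [ 3.14035380e+00 -1.48607015e-04 -1.21480393e+00] 3.35 [ 5.77152955e-01  1.40020817e-01 -2.83172834e-01 -1.38957781e-04
 -1.14884396e+00 -2.21103660e-01]
```

View pics/w0b.png

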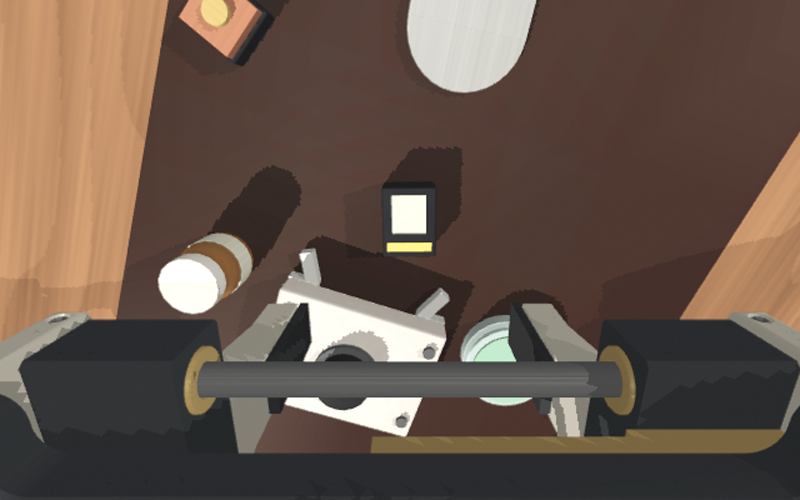

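The wrist view shows the box top with corners (383,189), (434,188), (434,256), (382,256), square to the tool. The roof's front edge runs from (285,290) to (446,320), and the blade nose is at (463,93).

```bash
python3 - <<'E'
from h import *
np.set_printoptions(precision=4,suppress=True)
f=load('w0'); print(f['fovy'],-f['R'].T@f['t'])
for n,z,P in [('box',.036,[(383,189),(434,188),(434,256),(382,256)]),('roof',.044,[(284,288),(446,321)]),('guidetips',.014,[(302,251),(315,249),(432,290),(448,294)]),('nose',.01,[(463,93)]),('jar',.075,[(193,283)])]:
    P=[c1(f,*p,z,(0,0),1.25)[:2] for p in P]; print(n,*P,np.mean(P,0))
E
```

```text
63.69437536649631 [0.5573 0.0374 0.3847]
box [0.5585 0.0982] [0.5173 0.082 ] [0.4945 0.1399] [0.5391 0.1564] [0.5274 0.1191]
roof [0.6136 0.2142] [0.4616 0.1938] [0.5376 0.204 ]
guidetips [0.6122 0.1861] [0.601  0.1797] [0.4793 0.1805] [0.4627 0.1789] [0.5388 0.1813]
nose [ 0.5209 -0.0003] [ 0.5209 -0.0003]
jar [0.6804 0.22  ] [0.6804 0.22  ]
```

Request:
{"op": "servo_tool", "data": {
  "targets": [
    {"angular":[0,0,0],"xyz":[0,0,4.4],"claw":8.7},
    {"angular":[0,0,0],"xyz":[0,0,4.4],"claw":8.7},
    {"angular":[0,0,0],"xyz":[0,0,4.4],"claw":8.7},
    {"angular":[0,0,0],"xyz":[0,0,4.4],"claw":8.7},
    {"angular":[0,0,0],"xyz":[0,0,4.4],"claw":8.7},
    {"angular":[0,0,0],"xyz":[0,0,0],"claw":8.7},
    {"angular":[0,0,0],"xyz":[0,0,0],"claw":4},
    {"angular":[0,0,0],"xyz":[0,0,0],"claw":4},
    {"angular":[0,0,0],"xyz":[0,0,0],"claw":4},
    {"angular":[0,0,0],"xyz":[0,0,0],"claw":4},
    {"angular":[0,0,0],"xyz":[0,0,0],"claw":4},
    {"angular":[0,0,0],"xyz":[0,0,0],"claw":4}
  ],
  "force": 15
}}

```text
t: 4.55
eef_pos: [0.5294, 0.1157, 0.0292]
ee_rot: [-3.141, 0.0, -1.213]
force: [-1.8, 0.2, 4.9]
width: 0.048
gripper_force: 15.0
```

Request:
{"op": "servo_tool", "data": {
  "targets": [
    {"angular":[0,0,0],"xyz":[0,0,-2],"claw":4},
    {"angular":[0,0,0],"xyz":[0,0,-3],"claw":4},
    {"angular":[0,0,0],"xyz":[0.25,2.05,0],"claw":4},
    {"angular":[0,0,0],"xyz":[0.25,2.05,0],"claw":4},
    {"angular":[0,0,0],"xyz":[0.25,2.05,0],"claw":4},
    {"angular":[0,0,0],"xyz":[0.25,2.05,0],"claw":4},
    {"angular":[0,0,0],"xyz":[0.25,2.05,0],"claw":4},
    {"angular":[0,0,0],"xyz":[0.25,2.05,0],"claw":4},
    {"angular":[0,0,0],"xyz":[0,0,0],"claw":4},
    {"angular":[0,0,0],"xyz":[0,0,2.5],"claw":4},
    {"angular":[0,0,0],"xyz":[0,0,1.5],"claw":4},
    {"angular":[0,0,0],"xyz":[0,0,0.6],"claw":4},
    {"angular":[0,0,0],"xyz":[0,0,0.4],"claw":4},
    {"angular":[0,0,0],"xyz":[0,0,0],"claw":4},
    {"angular":[0,0,0],"xyz":[0,0,0],"claw":4}
  ]
}}

```text
t: 6.05
eef_pos: [0.4198, 0.0587, 0.0289]
ee_rot: [-3.141, 0.0, -1.213]
force: [0.4, -0.7, -0.5]
width: 0.0478
gripper_force: 15.0
```

Request:
{"op": "servo_tool", "data": {
  "targets": [
    {"angular":[0,0,0],"xyz":[0,0,0],"claw":8.7},
    {"angular":[0,0,0],"xyz":[0,0,0],"claw":8.7},
    {"angular":[0,0,0],"xyz":[0,0,0],"claw":8.7},
    {"angular":[0,0,0],"xyz":[0,0,-2],"claw":8.7},
    {"angular":[0,0,0],"xyz":[0,0,-5],"claw":8.7},
    {"angular":[0,0,0],"xyz":[0,0,-5],"claw":8.7},
    {"angular":[0,0,6.1],"xyz":[0,0,0],"claw":5},
    {"angular":[0,0,6.1],"xyz":[0,0,0],"claw":5},
    {"angular":[0,0,0],"xyz":[3.95,-1.48,0],"claw":5},
    {"angular":[0,0,0],"xyz":[3.95,-1.48,0],"claw":5},
    {"angular":[0,0,0],"xyz":[3.95,-1.48,0],"claw":5},
    {"angular":[0,0,0],"xyz":[3.95,-1.48,0],"claw":5},
    {"angular":[0,0,0],"xyz":[3.95,-1.48,0],"claw":5},
    {"angular":[0,0,0],"xyz":[3.95,-1.48,0],"claw":5},
    {"angular":[0,0,0],"xyz":[3.95,-1.48,0],"claw":5},
    {"angular":[0,0,0],"xyz":[0,0,0],"claw":5},
    {"angular":[0,0,0],"xyz":[0,0,0],"claw":5}
  ]
}}

```text
t: 7.75
eef_pos: [0.5615, -0.2012, 0.1478]
ee_rot: [3.14, 0.0, -1.428]
force: [-0.1, -0.2, 0.2]
width: 0.05
gripper_force: 0.0
```

```bash
python3 - <<'E'
from h import *
f=grab('wrist','w1'); g=grab('top','top1'); s=monitor.get_state(); print(s['eef_pos'],s['ee_rot'],s['t'],s['force'])
a=cv2.resize(g['color'][170:290,190:430],(800,400),interpolation=cv2.INTER_CUBIC)
cv2.imwrite('pics/m1.png',np.vstack([f['color'][:200,:][:, :],cv2.resize(a,(640,320))])[:560])
cv2.imwrite('pics/w1b.png',cv2.resize(f['color'],(800,500)))
E
```

```text
[ 0.56123886 -0.19981532  0.14834651] [ 3.14099975e+00  3.44949880e-04 -1.42573243e+00] 7.85 [-0.59434592  0.14932148 -0.64656023]
```

View pics/w1b.png

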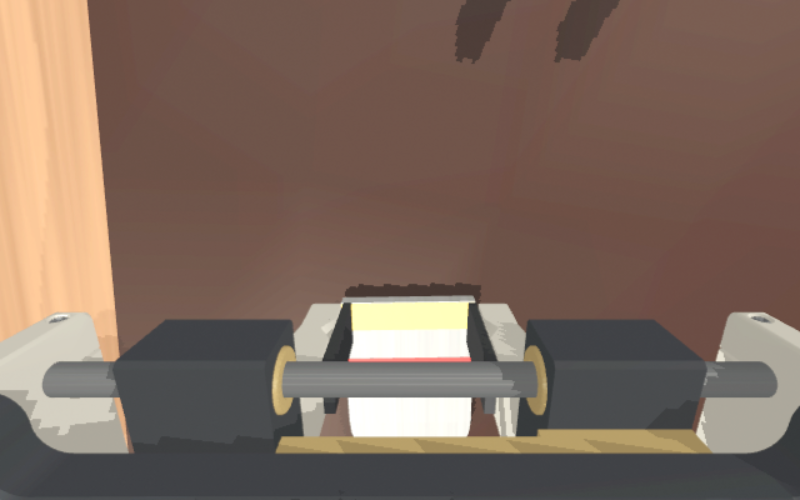

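The wrist view shows the blade's rear edge at about (343,303)–(474,301), centred between the fingers and square to them.

```bash
python3 - <<'E'
from h import *
np.set_printoptions(precision=4,suppress=True)
f=load('w1')
print(*[c1(f,*p,.01,(0,0),1.25)[:2] for p in [(343,303),(474,300)]])
g=load('top1')['color'][185:280,230:430]
cv2.imwrite('pics/c2.png',cv2.resize(g,None,fx=4,fy=4,interpolation=cv2.INTER_CUBIC))
E
```

```text
[ 0.6026 -0.1489] [ 0.506  -0.1651]
```

View pics/c2.png

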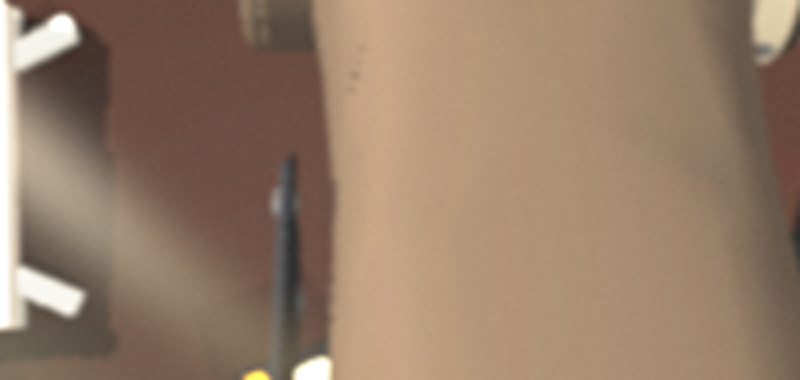

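The top camera is blocked by the arm, but the guide tips are visible. I'll lower the tool behind the rear edge and close up on it.

Request:
{"op": "servo_tool", "data": {
  "targets": [
    {"angular":[0,0,0],"xyz":[0,0,4],"claw":5},
    {"angular":[0,0,0],"xyz":[0,0,4],"claw":5},
    {"angular":[0,0,0],"xyz":[0,0,3],"claw":5},
    {"angular":[0,0,0],"xyz":[0,0,1.2],"claw":5},
    {"angular":[0,0,0],"xyz":[0,0,0],"claw":5},
    {"angular":[0,0,0],"xyz":[-1,0,0],"claw":5},
    {"angular":[0,0,0],"xyz":[-1,0,0],"claw":5},
    {"angular":[0,0,0],"xyz":[-0.5,0,0],"claw":5},
    {"angular":[0,0,0],"xyz":[-0.5,0,0],"claw":5},
    {"angular":[0,0,0],"xyz":[-0.3,0,0],"claw":5},
    {"angular":[0,0,0],"xyz":[-0.3,0,0],"claw":5},
    {"angular":[0,0,0],"xyz":[-0.3,0,0],"claw":5},
    {"angular":[0,0,0],"xyz":[-0.3,0,0],"claw":5},
    {"angular":[0,0,0],"xyz":[0,0,0],"claw":5}
  ]
}}

```text
t: 9.25
eef_pos: [0.5564, -0.159, 0.0272]
ee_rot: [-3.14, -0.001, -1.425]
force: [0.4, -3.8, 4.2]
width: 0.0503
gripper_force: 2.2
```

```bash
python3 - <<'E'
from h import *
f=grab('wrist','w2')
cv2.imwrite('pics/w2b.png',cv2.resize(f['color'][200:370,230:430],None,fx=3.5,fy=3.5,interpolation=cv2.INTER_CUBIC))
E
```

```text
(no output)
```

View pics/w2b.png

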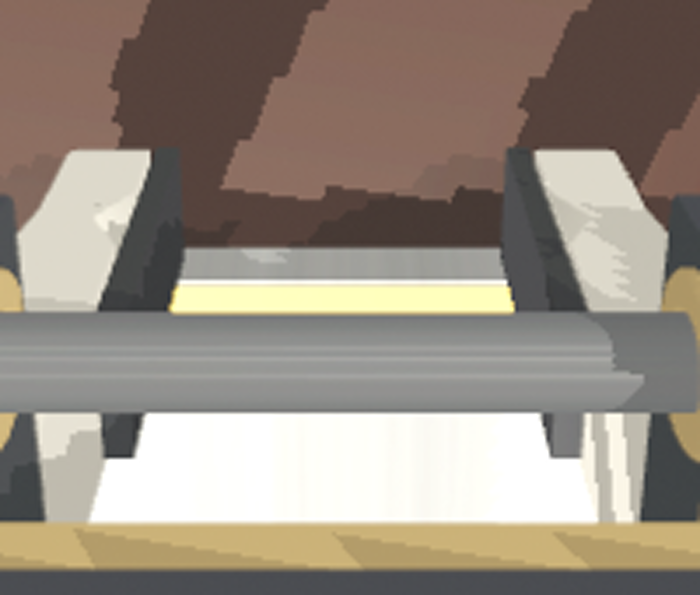

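The crop shows the blade's rear face spanning rows 248 to 282 between the two fingers, square to them. I'll work out where that is relative to the TCP.

```bash
python3 - <<'E'
from h import *
np.set_printoptions(precision=4,suppress=True)
f=load('w2'); s=monitor.get_state();yaw=s['ee_rot'][2];p=s['eef_pos']
for q,z in [((180,281),.01),((508,281),.01),((183,248),0),((502,248),0)]:
    w=c1(f,*q,z,(230,200),3.5)[:2]; d=w-p[:2]; print(w, d@[-np.cos(yaw),-np.sin(yaw)])
print(p,yaw,s['force'])
E
```

```text
[ 0.5785 -0.1443] 0.011342091920027423
[ 0.5278 -0.1517] 0.011321472582173342
[ 0.5794 -0.1441] 0.011331914520982346
[ 0.5275 -0.1518] 0.011313150997263098
[ 0.5564 -0.159   0.0271] -1.4253956648008645 [ 0.2068 -3.6794  5.4763]
```

Request:
{"op": "servo_tool", "data": {
  "targets": [
    {"angular":[0,0,0.28],"xyz":[-0.5,0,0],"claw":5},
    {"angular":[0,0,0.28],"xyz":[-0.5,0,0],"claw":5},
    {"angular":[0,0,0.28],"xyz":[-0.5,0,0],"claw":5},
    {"angular":[0,0,0.28],"xyz":[-0.5,0,0],"claw":5},
    {"angular":[0,0,0.28],"xyz":[-0.5,0,0],"claw":5},
    {"angular":[0,0,0.28],"xyz":[-0.5,0,0],"claw":5},
    {"angular":[0,0,0.28],"xyz":[-0.5,0,0],"claw":5},
    {"angular":[0,0,0.28],"xyz":[-0.5,0,0],"claw":5},
    {"angular":[0,0,0.28],"xyz":[-0.5,0,0],"claw":5},
    {"angular":[0,0,0.28],"xyz":[-0.5,0,0],"claw":5},
    {"angular":[0,0,0.28],"xyz":[-0.5,0,0],"claw":5},
    {"angular":[0,0,0.28],"xyz":[-0.5,0,0],"claw":5},
    {"angular":[0,0,0.28],"xyz":[-0.5,0,0],"claw":5},
    {"angular":[0,0,0.28],"xyz":[-0.5,0,0],"claw":5},
    {"angular":[0,0,0.28],"xyz":[-0.5,0,0],"claw":5},
    {"angular":[0,0,0.28],"xyz":[-0.5,0,0],"claw":5},
    {"angular":[0,0,0.28],"xyz":[-0.5,0,0],"claw":5},
    {"angular":[0,0,0.28],"xyz":[-0.5,0,0],"claw":5},
    {"angular":[0,0,0.28],"xyz":[-0.5,0,0],"claw":5},
    {"angular":[0,0,0.28],"xyz":[-0.5,0,0],"claw":5}
  ]
}}

```text
t: 11.3
eef_pos: [0.5459, -0.0599, 0.0271]
ee_rot: [3.142, -0.001, -1.524]
force: [-1.2, -7.6, 8.1]
width: 0.05
gripper_force: 4.9
```

Request:
{"op": "servo_tool", "data": {
  "targets": [
    {"angular":[0,0,0.28],"xyz":[-0.5,0,0],"claw":5},
    {"angular":[0,0,0.28],"xyz":[-0.5,0,0],"claw":5},
    {"angular":[0,0,0.28],"xyz":[-0.5,0,0],"claw":5},
    {"angular":[0,0,0.28],"xyz":[-0.5,0,0],"claw":5},
    {"angular":[0,0,0],"xyz":[0,0,0],"claw":5},
    {"angular":[0,0,0],"xyz":[0,0,0],"claw":5}
  ]
}}

```text
t: 11.9
eef_pos: [0.545, -0.0396, 0.0269]
ee_rot: [3.141, -0.0, -1.543]
force: [-0.3, -4.6, 6.9]
width: 0.0497
gripper_force: 2.8
```

```bash
python3 - <<'E'
from h import *
f=grab('wrist','w3'); g=grab('top','top3'); s=grab('scene','s3')
a=cv2.resize(f['color'][230:370,240:420],None,fx=3.3,fy=3.3,interpolation=cv2.INTER_CUBIC)[:240,:594]
b=cv2.resize(g['color'][170:290,160:357],None,fx=3,fy=3,interpolation=cv2.INTER_CUBIC)
c=np.zeros((600,800,3),np.uint8); c[:240,:594]=a; c[240:600,:591]=b
cv2.imwrite('pics/m3.png',c)
E
```

```text
(no output)
```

View pics/m3.png

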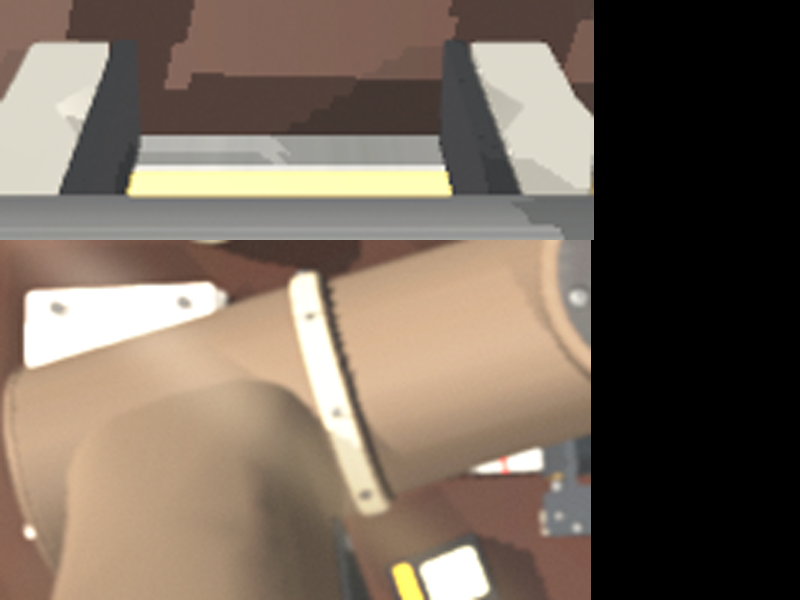

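The rear edge is still square on both fingers, at row 168 in the top panel. The top camera is still blocked, so I'll use the scene camera for the lateral position.

```bash
python3 - <<'E'
from h import *
f=load('s3')['color'][90:290,220:440]
cv2.imwrite('pics/c3.png',cv2.resize(f,None,fx=3,fy=3,interpolation=cv2.INTER_CUBIC))
E
```

```text
(no output)
```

View pics/c3.png

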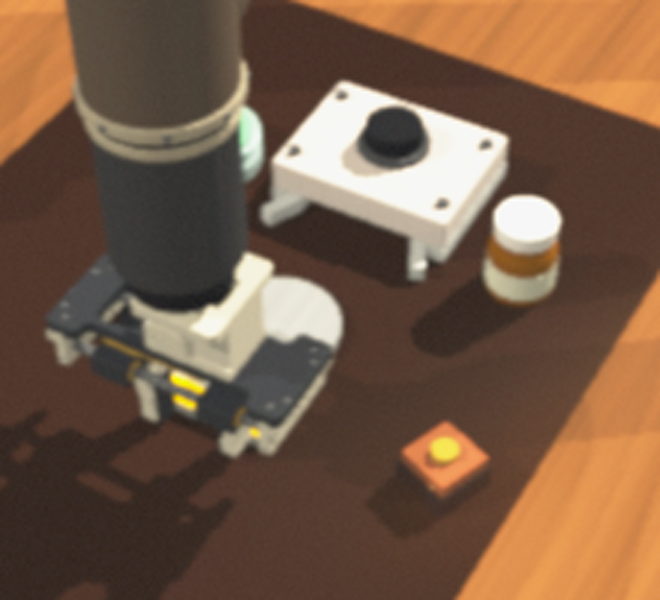

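The scene view shows the nose arc with its right extreme at about (343,325) and its far edge near row 278. The guide tips are at (266,213) and (417,270), and the roof's front top corners are at (274,165) and (437,227). I'll compare these with the model projections.

```bash
python3 - <<'E'
from h import *
np.set_printoptions(precision=4,suppress=True)
f=load('s3'); P=np.array([.545,-.0396]); h=-.028
u=np.array([np.sin(h),np.cos(h)]); v=np.array([np.cos(h),-np.sin(h)])
cp=lambda X:(w2px(f,X)-[220,90]+.5)*3-.5
c=P+u*(.0113+.11)
A=[cp([*(c+.05*(u*np.sin(a)+v*np.cos(a))),.01]) for a in np.linspace(0,np.pi,61)]
A=np.array(A); print('right',A[A[:,0].argmax()],'top',A[A[:,1].argmin()],'left',A[-1])
M=np.array([.5372,.207]); 
for l in(-1,1): print('roof',cp([*(M+v*.082*l),.044]),'guide',cp([*(M-u*.031+v*.0665*l),.014]),cp([*(M-u*.031+v*.0665*l),0]))
for n,q,z in [('rl',(274,165),.044),('rr',(437,227),.044),('bl',(344,81),.044),('br',(508,138),.044),('arcR',(343,325),.01)]: print(n,c1(f,*q,z,(220,90),3))
cv2.imwrite('pics/ov.png',f['color'])
E
```

```text
right [340.5201 320.7104] top [278.0583 276.9326] left [224.3327 299.8415]
roof [266.7928 164.7581] guide [265.1284 218.6768] [265.694  230.6511]
roof [441.0641 228.9919] guide [405.3386 272.3829] [404.7686 284.3556]
rl [0.4607 0.2075 0.044 ]
rr [0.6152 0.2097 0.044 ]
bl [0.4548 0.3356 0.044 ]
br [0.6162 0.3385 0.044 ]
arcR [0.5882 0.1048 0.01  ]
```

Request:
{"op": "servo_tool", "data": {
  "targets": [
    {"angular":[0,0,0],"xyz":[-0.6,0,0],"claw":5},
    {"angular":[0,0,0],"xyz":[-0.6,0,0],"claw":5},
    {"angular":[0,0,0],"xyz":[-0.6,0,0],"claw":5},
    {"angular":[0,0,0],"xyz":[-0.6,0,0],"claw":5},
    {"angular":[0,0,0],"xyz":[-0.6,0,0],"claw":5},
    {"angular":[0,0,0],"xyz":[-0.6,0,0],"claw":5},
    {"angular":[0,0,0],"xyz":[-0.6,0,0],"claw":5},
    {"angular":[0,0,0],"xyz":[-0.6,0,0],"claw":5},
    {"angular":[0,0,0],"xyz":[-0.6,0,0],"claw":5},
    {"angular":[0,0,0],"xyz":[-0.6,0,0],"claw":5},
    {"angular":[0,0,0],"xyz":[-0.6,0,0],"claw":5},
    {"angular":[0,0,0],"xyz":[-0.6,0,0],"claw":5}
  ]
}}

```text
t: 13.25
eef_pos: [0.5427, 0.0319, 0.0268]
ee_rot: [3.141, -0.001, -1.543]
force: [0.1, -8.4, 7.4]
width: 0.0501
gripper_force: 4.8
```

Request:
{"op": "servo_tool", "data": {
  "targets": [
    {"angular":[0,0,0],"xyz":[-0.4,0,0],"claw":5},
    {"angular":[0,0,0],"xyz":[-0.4,0,0],"claw":5},
    {"angular":[0,0,0],"xyz":[-0.4,0,0],"claw":5},
    {"angular":[0,0,0],"xyz":[-0.4,0,0],"claw":5},
    {"angular":[0,0,0],"xyz":[-0.4,0,0],"claw":5},
    {"angular":[0,0,0],"xyz":[-0.4,0,0],"claw":5},
    {"angular":[0,0,0],"xyz":[-0.4,0,0],"claw":5},
    {"angular":[0,0,0],"xyz":[-0.4,0,0],"claw":5},
    {"angular":[0,0,0],"xyz":[-0.4,0,0],"claw":5},
    {"angular":[0,0,0],"xyz":[-0.4,0,0],"claw":5}
  ]
}}

```text
t: 14.25
eef_pos: [0.5415, 0.0717, 0.0268]
ee_rot: [3.14, -0.001, -1.543]
force: [0.6, -8.7, 8.0]
width: 0.05
gripper_force: 5.1
```

Request:
{"op": "servo_tool", "data": {
  "targets": [
    {"angular":[0,0,0],"xyz":[-0.4,0,0],"claw":5},
    {"angular":[0,0,0],"xyz":[-0.4,0,0],"claw":5},
    {"angular":[0,0,0],"xyz":[-0.4,0,0],"claw":5},
    {"angular":[0,0,0],"xyz":[-0.4,0,0],"claw":5},
    {"angular":[0,0,0],"xyz":[-0.4,0,0],"claw":5},
    {"angular":[0,0,0],"xyz":[-0.4,0,0],"claw":5},
    {"angular":[0,0,0],"xyz":[-0.4,0,0],"claw":5},
    {"angular":[0,0,0],"xyz":[-0.4,0,0],"claw":5},
    {"angular":[0,0,0],"xyz":[-0.4,0,0],"claw":5},
    {"angular":[0,0,0],"xyz":[-0.4,0,0],"claw":5},
    {"angular":[0,0,0],"xyz":[-0.4,0,0],"claw":5},
    {"angular":[0,0,0],"xyz":[-0.4,0,0],"claw":5},
    {"angular":[0,0,0],"xyz":[-0.4,0,0],"claw":5},
    {"angular":[0,0,0],"xyz":[-0.4,0,0],"claw":5},
    {"angular":[0,0,0],"xyz":[-0.4,0,0],"claw":5},
    {"angular":[0,0,0],"xyz":[0,0,0],"claw":5}
  ]
}}

```text
t: 15.85
eef_pos: [0.5397, 0.1318, 0.0268]
ee_rot: [3.14, -0.001, -1.543]
force: [-0.0, -6.8, 8.5]
width: 0.0502
gripper_force: 4.1
```

Request:
{"op": "servo_tool", "data": {
  "targets": [
    {"angular":[0,0,0],"xyz":[1,0,0],"claw":5},
    {"angular":[0,0,0],"xyz":[2,0,0],"claw":5},
    {"angular":[0,0,0],"xyz":[0,0,-4.4],"claw":5},
    {"angular":[0,0,0],"xyz":[0,0,-4.4],"claw":5},
    {"angular":[0,0,0],"xyz":[0,0,-4.4],"claw":5},
    {"angular":[0,0,0],"xyz":[0,0,-4.4],"claw":5},
    {"angular":[0,0,0],"xyz":[-4,0,0],"claw":5},
    {"angular":[0,0,0],"xyz":[-4,0,0],"claw":5},
    {"angular":[0,0,0],"xyz":[-4,0,0],"claw":5},
    {"angular":[0,0,0],"xyz":[-4,0,0],"claw":5},
    {"angular":[0,0,0],"xyz":[0,0,0],"claw":5},
    {"angular":[0,0,0],"xyz":[0,0,0],"claw":5},
    {"angular":[0,0,0],"xyz":[0,0,0],"claw":5}
  ]
}}

```text
t: 17.15
eef_pos: [0.5363, 0.2619, 0.202]
ee_rot: [3.14, -0.0, -1.543]
force: [1.0, 0.2, 0.6]
width: 0.05
gripper_force: 0.0
```

```bash
python3 - <<'E'
from h import *
f=grab('wrist','w4'); print(monitor.get_state()['eef_pos'],-f['R'].T@f['t'])
a=[w2px(f,[.537+d,y,z]).round() for d in(-.08,.08) for y,z in((.207,.044),(.15,.01))];print(a)
c=np.mean(a,0).astype(int); x0=max(0,c[0]-110);y0=max(0,c[1]-80);print(x0,y0)
cv2.imwrite('pics/c4.png',cv2.resize(f['color'][y0:y0+160,x0:x0+220],None,fx=3.6,fy=3.6,interpolation=cv2.INTER_CUBIC))
E
```

```text
[0.53648591 0.26170784 0.20224754] [0.53742348 0.17765282 0.33888226]
[array([415., 133.]), array([413.,  68.]), array([237., 128.]), array([243.,  63.])]
217 18
```

View pics/c4.png

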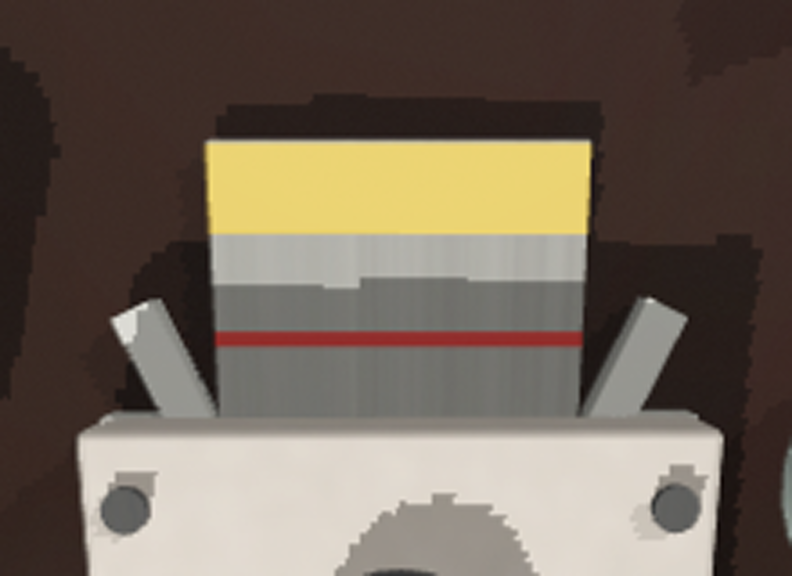

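The picture shows the blade entering the gap square and centred (edges 216–581, roof 79–722). The red line is at row 339. The lower front edge of the roof is at row ~414 and its upper edge at ~435.

```bash
python3 - <<'E'
from h import *
np.set_printoptions(precision=4,suppress=True)
f=load('w4'); p=lambda u,v,z:c1(f,u,v,z,(217,18),3.6)
for n,a in dict(rear=((206,141,.01),(591,141,.01)),line=((215,339,.01),(582,339,.01)),rooftop=((79,436,.044),(722,436,.044)),roofbot=((110,414,.014),(690,414,.014))).items():
    P=[p(*q)[:2] for q in a]; print(n,*P,np.mean(P,0),np.linalg.norm(P[0]-P[1]))
E
```

```text
rear [0.5882 0.1438] [0.4879 0.141 ] [0.538  0.1424] 0.10031403224764511
line [0.5869 0.1935] [0.4865 0.1908] [0.5367 0.1922] 0.1004811133881574
rooftop [0.6165 0.2164] [0.4547 0.212 ] [0.5356 0.2142] 0.1618761234339709
roofbot [0.6157 0.2141] [0.4558 0.2098] [0.5357 0.2119] 0.15994490233064934
```

Request:
{"op": "servo_tool", "data": {
  "targets": [
    {"angular":[0,0,0],"xyz":[4,0,0],"claw":5},
    {"angular":[0,0,0],"xyz":[4,0,0],"claw":5},
    {"angular":[0,0,0],"xyz":[4,0,0],"claw":5},
    {"angular":[0,0,0],"xyz":[4,0,0],"claw":5},
    {"angular":[0,0,0],"xyz":[0,0,4.4],"claw":5},
    {"angular":[0,0,0],"xyz":[0,0,4.4],"claw":5},
    {"angular":[0,0,0],"xyz":[0,0,4.4],"claw":5},
    {"angular":[0,0,0],"xyz":[0,0,4.4],"claw":5},
    {"angular":[0,0,0],"xyz":[0,0,0],"claw":5},
    {"angular":[0,0,0],"xyz":[-1.5,0,0],"claw":5},
    {"angular":[0,0,0],"xyz":[-1,0,0],"claw":5},
    {"angular":[0,0,0],"xyz":[-0.5,0,0],"claw":5},
    {"angular":[0,0,0],"xyz":[0,0,0],"claw":5}
  ]
}}

```text
t: 18.5
eef_pos: [0.5404, 0.1336, 0.027]
ee_rot: [-3.141, 0.001, -1.542]
force: [-0.6, 0.3, -0.9]
width: 0.0499
gripper_force: 0.0
```

Request:
{"op": "servo_tool", "data": {
  "targets": [
    {"angular":[0,0,0],"xyz":[-0.3,0,0],"claw":5},
    {"angular":[0,0,0],"xyz":[-0.3,0,0],"claw":5},
    {"angular":[0,0,0],"xyz":[-0.3,0,0],"claw":5},
    {"angular":[0,0,0],"xyz":[-0.3,0,0],"claw":5},
    {"angular":[0,0,0],"xyz":[-0.3,0,0],"claw":5},
    {"angular":[0,0,0],"xyz":[-0.2,0,0],"claw":5},
    {"angular":[0,0,0],"xyz":[-0.2,0,0],"claw":5},
    {"angular":[0,0,0],"xyz":[-0.1,0,0],"claw":5},
    {"angular":[0,0,0],"xyz":[0,0,0],"claw":5},
    {"angular":[0,0,0],"xyz":[0,0,0],"claw":5}
  ]
}}

```text
t: 19.5
eef_pos: [0.5396, 0.1523, 0.0268]
ee_rot: [3.141, -0.0, -1.543]
force: [-0.4, -4.1, 5.0]
width: 0.0501
gripper_force: 3.2
```

Request:
{"op": "servo_tool", "data": {
  "targets": [
    {"angular":[0,0,0],"xyz":[1,0,0],"claw":5},
    {"angular":[0,0,0],"xyz":[2,0,0],"claw":5},
    {"angular":[0,0,0],"xyz":[0,0,-4.4],"claw":5},
    {"angular":[0,0,0],"xyz":[0,0,-4.4],"claw":5},
    {"angular":[0,0,0],"xyz":[0,0,-4.4],"claw":5},
    {"angular":[0,0,0],"xyz":[0,0,-4.4],"claw":5},
    {"angular":[0,0,0],"xyz":[-4.5,0,0],"claw":5},
    {"angular":[0,0,0],"xyz":[-4.5,0,0],"claw":5},
    {"angular":[0,0,0],"xyz":[-4.5,0,0],"claw":5},
    {"angular":[0,0,0],"xyz":[-3.5,0,0],"claw":5},
    {"angular":[0,0,0],"xyz":[0,0,0],"claw":5},
    {"angular":[0,0,0],"xyz":[0,0,0],"claw":5},
    {"angular":[0,0,0],"xyz":[0,0,0],"claw":5}
  ]
}}

```text
t: 20.8
eef_pos: [0.5357, 0.292, 0.2023]
ee_rot: [3.141, 0.0, -1.543]
force: [-0.2, -0.4, 0.1]
width: 0.0496
gripper_force: 0.0
```

```bash
python3 - <<'E'
from h import *
np.set_printoptions(precision=4,suppress=True)
f=grab('wrist','w5'); im=f['color'].astype(int); print(monitor.get_state()['eef_pos'],-f['R'].T@f['t'],monitor.get_state()['t'])
red=(im[...,2]>110)&(im[...,1]<80)&(im[...,0]<80); ys,xs=np.nonzero(red[:250]); print(len(xs), xs.min(),xs.max(),ys.min(),ys.max(),ys.mean())
u0=int(xs.mean())
a=np.median(im[:200,u0-8:u0+8],axis=1)
for y in range(int(ys.min())-8,int(ys.max())+22): print(y,a[y])
yel=(im[...,2]>170)&(im[...,1]>150)&(im[...,0]<150); yy,xx=np.nonzero(yel[:200]); print('yel',yy.min(),yy.max(),xx.min(),xx.max())
E
```

```text
[0.5358 0.2918 0.2025] [0.5367 0.2077 0.3391] 20.85
271 98 379 100 249 114.3210332103321
92 [112. 116. 117.]
93 [112. 116. 117.]
94 [115.  119.5 120. ]
95 [117.5 122.5 123. ]
96 [118.5 123.5 124. ]
97 [127. 133. 133.]
98 [133.5 139.5 140. ]
99 [140.  146.  145.5]
100 [144.5 150.  149.5]
101 [142.  147.  147.5]
102 [127. 134. 140.]
103 [141. 150. 157.]
104 [169. 178. 186.]
105 [193.  202.5 210.5]
106 [205.  215.  222.5]
107 [206.5 216.  224. ]
108 [207. 216. 224.]
109 [207. 216. 224.]
110 [207.5 217.5 225. ]
111 [207.  216.5 224.5]
112 [207. 216. 224.]
113 [206.5 216.  224. ]
114 [205.5 216.  224. ]
115 [205.  216.  223.5]
116 [206. 216. 223.]
117 [206. 216. 224.]
118 [206. 216. 224.]
119 [207. 216. 224.]
120 [207. 217. 224.]
121 [207. 217. 224.]
122 [207.  217.5 225. ]
123 [207. 217. 224.]
124 [207.5 217.5 225. ]
125 [207.5 217.5 225. ]
126 [208.  217.5 224.5]
127 [208.  217.5 225. ]
128 [208.  217.5 225. ]
129 [208.  217.5 224.5]
130 [208. 217. 225.]
131 [207. 217. 224.]
132 [207.5 216.5 224.5]
133 [206.5 216.5 224. ]
134 [207. 216. 224.]
135 [206.5 216.  224. ]
136 [206. 216. 224.]
[... 804 characters left out ...]
4.]
174 [206. 216. 224.]
175 [206. 216. 224.]
176 [207. 216. 225.]
177 [207.  216.5 225. ]
178 [207. 217. 225.]
179 [207. 217. 225.]
180 [207. 217. 225.]
181 [207. 217. 225.]
182 [207.  217.  224.5]
183 [207.  216.5 224. ]
184 [206. 216. 224.]
185 [206. 216. 224.]
186 [207. 217. 224.]
187 [207. 217. 224.]
188 [207. 217. 224.]
189 [207. 217. 225.]
190 [207. 217. 225.]
191 [207. 217. 225.]
192 [207. 217. 225.]
193 [207. 217. 225.]
194 [207.5 217.  225. ]
195 [208. 217. 225.]
196 [208. 217. 225.]
197 [207. 217. 225.]
198 [207. 217. 225.]
199 [207.  217.  224.5]Traceback (most recent call last):
  File "<stdin>", line 7, in <module>
IndexError: index 200 is out of bounds for axis 0 with size 200
```

```bash
python3 - <<'E'
from h import *
np.set_printoptions(precision=4,suppress=True)
f=load('w5'); im=f['color'].astype(int)
a=np.median(im[:,300:340],axis=1)
for y in list(range(26,70))+list(range(90,107)): print(y,a[y].astype(int),end=' | ')
print()
g=im[...,2]-im[...,1]; R=g[85:110,230:420]>25; ys,xs=np.nonzero(R); print('red',len(ys),(ys.min()+85,ys.max()+85,xs.min()+230,xs.max()+230) if len(ys) else '')
Y=(im[...,1]-im[...,0]>50)[:80,200:450]; ys,xs=np.nonzero(Y); print('yel',ys.min(),ys.max(),xs.min()+200,xs.max()+200)
for v,z in [(ys.min()-.5,.01),(ys.max()+.5,.01),(103.5,.044)]: print(px2w(f,320,v,z))
E
```

```text
26 [38 43 61] | 27 [38 43 61] | 28 [38 43 61] | 29 [38 43 61] | 30 [38 43 61] | 31 [38 43 61] | 32 [38 43 61] | 33 [37 42 60] | 34 [28 32 43] | 35 [28 31 40] | 36 [27 30 40] | 37 [27 30 39] | 38 [27 30 40] | 39 [27 30 39] | 40 [27 30 39] | 41 [27 30 39] | 42 [27 30 40] | 43 [27 30 39] | 44 [27 30 39] | 45 [103 108 112] | 46 [150 183 190] | 47 [121 210 232] | 48 [116 212 236] | 49 [116 212 235] | 50 [115 212 235] | 51 [115 212 235] | 52 [115 212 235] | 53 [115 212 235] | 54 [115 212 235] | 55 [115 212 235] | 56 [115 211 235] | 57 [115 211 235] | 58 [115 211 235] | 59 [115 211 235] | 60 [115 211 235] | 61 [115 211 235] | 62 [ 78 157 179] | 63 [ 71 145 166] | 64 [ 72 145 166] | 65 [ 71 145 166] | 66 [ 71 145 166] | 67 [ 71 145 166] | 68 [ 71 145 166] | 69 [ 71 145 166] | 90 [111 115 115] | 91 [111 115 115] | 92 [111 115 115] | 93 [111 116 115] | 94 [111 115 115] | 95 [111 116 115] | 96 [111 116 115] | 97 [110 115 115] | 98 [110 115 115] | 99 [ 96  99 122] | 100 [ 53  56 143] | 101 [ 55  58 137] | 102 [122 130 140] | 103 [146 154 161] | 104 [173 182 190] | 105 [198 208 216] | 106 [205 215 223] | 
red 206 (np.int64(100), np.int64(101), np.int64(277), np.int64(379))
yel 47 71 274 382
[0.5447 0.1639 0.01  ]
[0.5442 0.1855 0.01  ]
[0.5429 0.214  0.044 ]
```

The red line is half under the mouth edge, with its centre about 0.2 mm from it. The blade is flat and square, the box stands clear (last seen upright in the earlier top view), and the arm is clear of everything. I'll hand it in.

```bash
python3 -c "
from h import *
print(order.job_done())"
```

```text
the job is handed in; nothing more can be done
None
```

I handed the job in at about 21 s, and the hand-in returned no verdict: the blade is in the gap with its red line within about 1–2 mm of the mouth edge, the box is upright about 120 mm to one side, and nothing else was touched.

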